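# Find the full salt tub by weight

## Task

Three identical closed salt tubs stand in the wooden caddy and only one is still full. Fold the caddy's handle all the way down to the front into its wire catches so that you can get at the tubs, then feel how heavy each tub is: stand the two lighter ones upright on the empty steel tray for refilling, and finish while holding the heaviest one up in the gripper, upright and still, its underside about 20 cm above the worktop (do not put it down at the end). Leave the handle folded, never tip a tub over, and do not shift the other things on the worktop.

Things in the scene. Friction and masses are not known exactly. Their poses are not given: they have to be found in the camera images.
- caddy: light-wood caddy, fixed, 78 mm (x) by 230 mm (y). Origin: centre of its underside; its front faces its own -x, toward the robot; yaw varies. Three cells in a row along y, centres at y = -74, 0, +74 mm, 66 mm (x) by 69 mm (y); cell floor 6 mm above the worktop (tub tops at 98 mm), long walls 42 mm high, dividers 34 mm; end cheeks at y = +-112 mm rise to 96 mm.
- catches (a point): midpoint between the two steel wire catches, where the bar's middle lies when folded: caddy x = -90, y = 0, z = 76 mm. The catches stand at y = +-85 mm, reach out to x = -103 mm and up to z = 86 mm.
- handle (a joint): hinge of the bail handle, rad: 0 = folded down level to the front, bar in the catches (end stop); 1.57 = bar straight above the tubs, in the gripper's way; starts at 1.25 to 1.75. Axis along the caddy's y at x = 0, z = 76 mm. The pivots rub (0.2 N m): it stays where it is left and must be pushed all the way down (about 2 N at the bar).
- handle_bar (a point): middle of the handle's round wooden bar, 13 mm thick and 208 mm long, parallel to the caddy's y, 90 mm from the hinge axis. It lies at caddy x = -90 mm * cos(joint), z = 76 mm + 90 mm * sin(joint).
- tub_a: one of three identical closed salt tubs: opaque pink plastic, round, 55 mm across, 92 mm tall, the top 20 mm a fixed cap. Origin: centre of its underside, z up. Starts upright in one of the caddy's cells; which cell varies, and the weight cannot be seen. The full tub weighs 0.35 to 0.37 kg, the other two 0.10 to 0.21 kg.
- tub_b: one of three identical closed salt tubs: opaque pink plastic, round, 55 mm across, 92 mm tall, the top 20 mm a fixed cap. Origin: centre of its underside, z up. Starts upright in one of the caddy's cells; which cell varies, and the weight cannot be seen. The full tub weighs 0.35 to 0.37 kg, the other two 0.10 to 0.21 kg.
- tub_c: one of three identical closed salt tubs: opaque pink plastic, round, 55 mm across, 92 mm tall, the top 20 mm a fixed cap. Origin: centre of its underside, z up. Starts upright in one of the caddy's cells; which cell varies, and the weight cannot be seen. The full tub weighs 0.35 to 0.37 kg, the other two 0.10 to 0.21 kg.
- tray: small empty stainless tray, fixed, 120 mm (x) by 240 mm (y), 3 mm walls, rolled rim at 21 mm, floor 3 mm above the worktop. Origin: centre of its underside; yaw varies. Room for three tubs in a row along its y (y = -76, 0, +76 mm).
- microwave_front (a point): middle of the foot of the closed microwave's front, which stands upright behind the work, along y: 457 mm wide, 255 mm high; its grip, at the right, stands out a little. Keep the gripper and wrist in front of it.
- fish_tin: bystander: round tin, 86 mm across, 40 mm high, behind at the left; origin at the centre of its underside
- loose_peg: bystander: wooden clothes peg, 72 x 15 x 12 mm, lying between caddy and tray; origin under its middle
- coffee_jar: bystander: glass jar, 64 mm across, 110 mm high, behind at the left; origin at the centre of its underside
- mug: bystander: mug, 83 mm across, 94 mm high, beside the microwave at the right; origin at the centre of its underside
- soy_pot: bystander: small soy pot with a red cap, 62 mm across, 100 mm high, before the mug; origin at the centre of its underside

How it is judged:
By the outcome, as a careful person would: the job done as asked, in the order asked, and still so for the second after the job is handed in, while the arm keeps its last pose, push and grip.
It also fails if it takes over 72 s, if anything falls off the work surface, if the arm or the gripper's body presses on something with over 40 N, if the wrist force passes 120 N, or if a joint passes its speed limit or range.

## Robot

A 6-joint arm with a two-finger parallel gripper is mounted at the origin on a cart in front of the work surface, level with it; the furniture and walls round the work are solid. World frame = base frame: x ahead of the robot, y to its left, z up, the work surface at z = 0. Lengths are in mm, angles in rad, forces in N, time in s.
With the tool pointing down it reaches from about 425 to 925 mm from the base axis. Payload 12.5 kg.
Tool frame: the origin (TCP) lies at the very end of the fingers, on their centre line; the grasp point (between the pads) lies 19 mm behind it; z points along the fingers, y is the line along which they close (so a half turn about z gives the same grasp; the last joint's range is limited). The gripper opens to 85 mm and grips with 20 to 120 N. Pads are 22 mm wide; open, the fingers measure 114 mm over their backs; the gripper's body (76 mm by 85 mm) begins 54 mm behind the grasp point. The pads swing forward as they close: fully open they stand 13 mm farther back than shut.
Start: joints at [1.079, 0.491, 1.559, -0, 1.092, -0.106], TCP at [235.172, 579.085, 231.327] pointing down, gripper open.
Joint ranges: [-3.1, 3.1], [-0.84, 2.19], [0.05, 2.79], [-1.13, 4.28], [0.06, 2.93], [-2.69, 2.69]. Speed limits (rad/s): [2.22, 2.22, 2.79, 3.14, 3.14, 3.14].

## Interface

Orientations are given as a 3x3 rotation matrix whose columns are the frame's x, y, z axes.
In Python, from cell import arm, eyes, job, nets gives the robot as it stands.
- The arm moves only by the tool step_arm, never from a script. Its argument "targets" is one flat list of numbers, 7 for each row, row after row: the shift along the tool's x, y, z in m, then the turn, a rotation vector about the tool's x, y, z in degrees, then the opening, from 0 (shut) to 1 (fully open). A call has 1 to 8 rows; each row is the pose to reach, as a shift and turn from the pose commanded when the call began, along the tool's axes at that moment; what a row does not reach only later rows make up. A row lasts 1/12 s, in which the tool goes at most 41.7 mm and 7.16 degrees, less where a joint would pass 70% of its speed; a pose out of reach is approached as far as the arm can. A call with a gripper value outside its range is refused whole. The fingers move at their own pace and stop on an object; the grip force is fixed at half the most. Time passes only in rows, so rows that repeat a pose let the fingers close. It gives the time, the measured TCP pose, the force, the opening and the grip force at its end, in the units of the state.
- arm.state(): the state, without advancing time (a new reading comes with each control period).
- eyes.grab_frame(name): name is "side" or "top" or "wrist"; returns the picture (420x560x3 uint8, blue, green, red); there is no depth.
- eyes.camera_model(name): a dict with "fx", "fy", "cx", "cy" (pixels), "k1" (the pictures are not rectified: a ray, as slopes to the right and down, at radius r is drawn at 1 + k1 r^2 times it, then the intrinsics apply), "xyz" and "rotation" of the camera in the world; the wrist camera has in their place "mount" (4x4, takes a point from camera to tool coordinates, whose origin is the TCP and whose axes are the flange's). Camera axes: x right, y down, z forward; pixel columns grow to the right and rows downward; lengths in mm; the calibration is good to about 2 mm. A picture is of the moment at which its call begins: read the wrist's pose just before it. camera_model takes no time and is no camera call.
- job.job_done(): hands the job in; it is judged then, once.
Trained networks look in the newest picture that a camera, given by its name, has taken for a name from the list of things; names that differ only in an ending like _2 or _b are one class to them, and where a whole thing is asked for, a point or a joint stands for the part that bears it (a point fixed in the world has none). Each returns a list of dicts, best first, with "p" (0 to 1); they miss things now and then, are a little off and sometimes report something else, mostly with a low value. They report only what shows in the picture. A call takes as long as a camera call.
- nets.masks_of(camera, name): "region" (420x560 bool, what is visible of it) and "at" ([column, row] in pixels, amid what is visible of it).
The state is a dict: "clock": time; "qpos": joint angles; "qvel": joint speeds; "tau": joint torques, N m; "eef_pos": TCP position; "eef_rot": TCP orientation; "wrist_force": force on the tool from outside, world axes, zero at the start; "torque": the same for the moment, N m; "opening": finger opening in mm; "finger_force": force on a finger pad.
Only numpy, scipy, OpenCV 4.12 (cv2) and the standard library are available. Lean on these libraries where they do the work, as an engineer would, in place of code of your own. Each camera call takes 0.05 s, during which the arm holds its last target. There are 200 camera calls.

## Working session

There is one attempt and no reset: what is moved stays moved. The work goes in short steps, Python scripts to look and compute and a tool call to move; the robot and the scene stay as the last step left them, time stands still between calls to the robot, and variables do not carry over. Pictures are saved under pics/ and viewed, at most 10 in all, crops included, and the job is handed in when it is done.

Besides the shell and the picture viewer there is one more tool, called after "Request:" as a command line: name --argument value ..., lists and objects as JSON in quotes. step_arm: Moves the arm, as the interface text tells. Its arguments: {"type":"object","properties":{"targets":{"type":"array","items":{"type":"number"}}},"required":["targets"]}

```bash
mkdir -p pics; ls; cat > h.py <<'E'
import numpy as np, cv2
from cell import arm, eyes, job, nets
def ray(cam,px,m=None):
    m=m or eyes.camera_model(cam)
    K=np.array([[m['fx'],0,m['cx']],[0,m['fy'],m['cy']],[0,0,1]],float)
    k=np.array([m['k1'],0,0,0,0],float)
    u=cv2.undistortPoints(np.array([[px]],float),K,k)[0,0]
    if 'mount' in m:
        s=arm.state(); M=np.array(m['mount']); R=np.array(s['eef_rot'])
        Rc=R@M[:3,:3]; c=np.array(s['eef_pos'])+R@M[:3,3]
    else: Rc=np.array(m['rotation']); c=np.array(m['xyz'])
    d=Rc@np.array([u[0],u[1],1]); return np.array(c,float),d
def at_z(cam,px,z):
    c,d=ray(cam,px); return c+d*(z-c[2])/d[2]
def proj(cam,P):
    m=eyes.camera_model(cam)
    if 'mount' in m:
        s=arm.state(); M=np.array(m['mount']); R=np.array(s['eef_rot'])
        Rc=R@M[:3,:3]; c=np.array(s['eef_pos'])+R@M[:3,3]
    else: Rc=np.array(m['rotation']); c=np.array(m['xyz'])
    p=Rc.T@(np.array(P,float)-c); x,y=p[0]/p[2],p[1]/p[2]; f=1+m['k1']*(x*x+y*y)
    return np.array([m['fx']*x*f+m['cx'],m['fy']*y*f+m['cy']])
E
python3 - <<'E'
from h import *
np.set_printoptions(precision=2,suppress=True)
s=arm.state(); print(s['clock'],s['eef_pos'],np.array(s['eef_rot']),s['wrist_force'])
for c in ['top','side']:
    im=eyes.grab_frame(c); cv2.imwrite(f'pics/{c}0.png',im)
    m=eyes.camera_model(c); print(c,m['xyz'],m['fx'])
    for n in ['caddy','tub_a','tray','handle','handle_bar','catches','loose_peg','soy_pot','mug','fish_tin','coffee_jar']:
        try:
            for r in nets.masks_of(c,n)[:4]:
                ys,xs=np.nonzero(r['region']); print(c,n,round(r['p'],2),np.round(r['at']),xs.min(),xs.max(),ys.min(),ys.max(),len(xs), at_z(c,r['at'],0)[:2])
        except Exception as e: print(c,n,e)
print(arm.state()['clock'])
E
```

```text
pics
0.0 [235.05 578.88 230.71] [[-0.93  0.38 -0.  ]
 [ 0.38  0.93 -0.  ]
 [ 0.   -0.   -1.  ]] [0.26 0.19 0.05]
top [ 416.08  -56.59 1249.18] 536.4930981561002
top tub_a 0.91 [241. 248.] 227 253 232 258 406 [520.41  50.2 ]
top tub_a 0.85 [174. 249.] 160 189 243 262 482 [520.47 209.85]
top tub_a 0.83 [210. 252.] 195 222 241 260 462 [512.71 122.24]
top tray 0.7 [364. 244.] 308 415 211 274 5513 [ 520.89 -238.47]
top tray 0.54 [280. 258.] 272 297 255 261 129 [492.67 -39.46]
top tray 0.18 [203. 259.] 143 263 230 296 2668 [496.04 139.65]
top handle 0.58 [200. 237.] 145 262 233 246 727 [547.25 147.48]
top handle_bar 0.86 [202. 240.] 144 262 233 250 642 [541.17 140.88]
top catches 0.56 [202. 259.] 143 262 230 295 2427 [496.32 141.77]
top loose_peg 0.51 [281. 258.] 271 300 253 262 211 [492.56 -43.18]
top soy_pot 0.58 [405. 190.] 393 422 178 204 618 [ 645.96 -341.95]
top mug 0.57 [410. 152.] 398 431 135 173 838 [ 739.81 -363.22]
top mug 0.37 [241. 248.] 228 253 232 258 390 [519.95  50.21]
top fish_tin 0.82 [158. 186.] 140 178 167 205 1126 [674.09 248.39]
top coffee_jar 0.95 [160. 141.] 146 17
[... 377 characters left out ...]
 316 3746 [ 518.4  -237.65]
side tray 0.71 [234. 149.] 221 242 125 199 384 [573.08 334.08]
side handle 0.87 [234. 157.] 222 242 125 199 330 [563.98 289.3 ]
side handle_bar 0.86 [236. 155.] 224 241 128 198 156 [571.91 299.93]
side catches 0.85 [234. 194.] 209 251 126 216 1131 [527.14 104.89]
side loose_peg 0.66 [234. 228.] 230 239 220 235 88 [496.71 -39.13]
side soy_pot 0.69 [320. 293.] 306 329 274 310 639 [ 658.88 -320.16]
side mug 0.7 [349. 279.] 331 374 257 304 1449 [ 746.57 -294.18]
side fish_tin 0.94 [266. 155.] 256 273 143 168 377 [669.49 275.17]
side coffee_jar 0.48 [237. 181.] 228 246 174 203 325 [549.31 166.74]
side coffee_jar 0.21 [233. 193.] 191 252 126 216 1261 [523.14 111.19]
1.2
```

```bash
python3 - <<'E'
import cv2,numpy as np
t=cv2.imread('pics/top0.png')[110:310,120:440]; s=cv2.imread('pics/side0.png')[110:330,180:400]
cv2.imwrite('pics/t1.png',cv2.resize(t,None,fx=2.5,fy=2.5,interpolation=2)); cv2.imwrite('pics/s1.png',cv2.resize(s,None,fx=2.7,fy=2.7,interpolation=2))
E
```

```text
(no output)
```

View pics/t1.png

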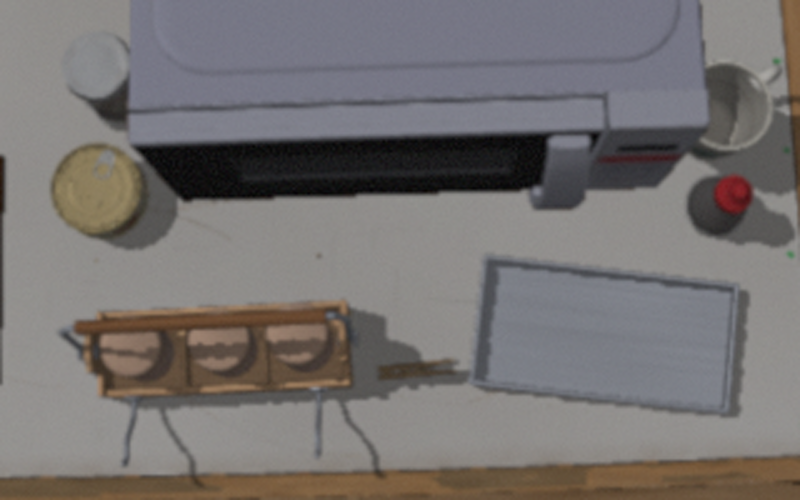

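View pics/s1.png

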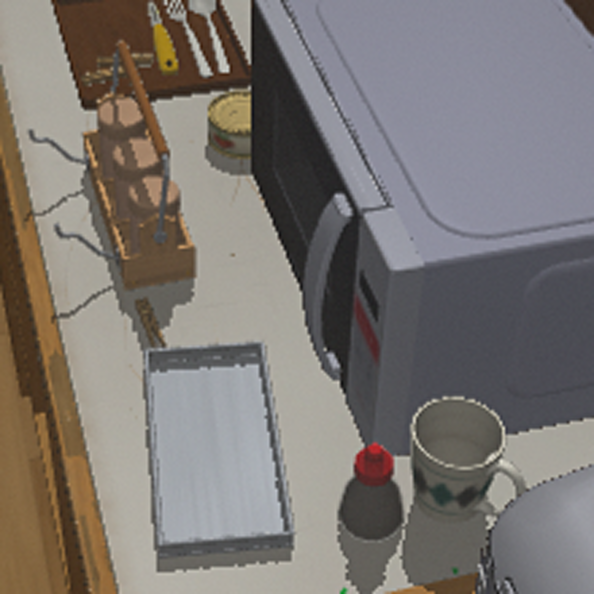

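```bash
cat >> h.py <<'E'
from scipy.optimize import least_squares
def W(pose,p):
    x,y,a=pose[:3]; c,s=np.cos(a),np.sin(a); p=np.asarray(p,float)
    return np.array([x+c*p[0]-s*p[1],y+s*p[0]+c*p[1],p[2]])
E
python3 - <<'E'
from h import *
np.set_printoptions(precision=1,suppress=True)
# crops -> full pixels
T=lambda x,y:np.array([120+x/2.5-.3,110+y/2.5-.3]); S=lambda x,y:np.array([180+x/2.7-.3,110+y/2.7-.3])
# bar ends
def bar(th,y): return [-90*np.cos(th),y,76+90*np.sin(th)]
obs=[('top',T(76,327),'b',104),('top',T(336,315),'b',-104),('side',S(123,44),'b',104),('side',S(161,150),'b',-104),
('top',T(126,464),(-103,85,80)),('top',T(318,455),(-103,-85,80)),('side',S(32,134),(-103,85,84)),('side',S(60,229),(-103,-85,84)),
('top',T(103,396),(-39,115,42)),('top',T(350,385),(-39,-115,42)),('side',S(128,287),(-39,-115,0)),('side',S(194,276),(39,-115,0))]
def f(p):
    r=[]
    for o in obs:
        P=bar(p[3],o[3]) if o[2]=='b' else o[2]
        r+=list(proj(o[0],W(p,P))-o[1])
    return np.array(r)
s=least_squares(f,[540,140,0,1.57],x_scale=[10,10,.1,.1],loss='soft_l1'); print('caddy',s.x,np.degrees(s.x[2])); print(f(s.x).reshape(-1,2))
for px in [(241,248),(174,249),(210,252)]: print(at_z('top',px,98))
for y in(-74,0,74): print(W(s.x,(0,y,98)))
print('cat',W(s.x,(-90,0,76)))
# tray: rim corners outer z21
tc=[T(485,257),T(738,285),T(732,412),T(471,384)]; tp=[(60,120),(60,-120),(-60,-120),(-60,120)]
sc=[S(262,343),S(292,533),S(157,545),S(145,350)]
g=lambda p:np.concatenate([np.concatenate([proj('top',W(p,(*q,21)))-u,proj('side',W(p,(*q,21)))-v]) for q,u,v in zip(tp,tc,sc)])
s=least_squares(g,[530,-230,0],x_scale=[10,10,.1]); print('tray',s.x,np.degrees(s.x[2]));print(g(s.x).reshape(-1,2))
for y in(-76,0,76): print(W(s.x,(0,y,3)))
print('mw',at_z('top',T(210,198),0),at_z('top',T(520,190),0),'topedge',at_z('top',T(130,145),255),at_z('top',T(600,135),255), 'grip',at_z('top',T(560,207),100))
E
```

```text
caddy [518.7 119.2   0.    1.7] 1.3683776080223302
[[ 0.1 -0.1]
 [-3.2 -0.3]
 [-1.6  1.2]
 [ 0.3  3.3]
 [-0.4 -0.2]
 [ 0.3 -0.1]
 [-1.7 -0.5]
 [-2.2 -0.3]
 [-1.3 -0.9]
 [ 0.8 -1.3]
 [-1.   3. ]
 [ 0.8  2.1]]
[511.4  41.8  98. ]
[512.9 187.8  98. ]
[504.5 109.1  98. ]
[520.4  45.2  98. ]
[518.7 119.2  98. ]
[516.9 193.2  98. ]
cat [428.7 117.1  76. ]
tray [ 521.4 -230.8   -0.1] -8.26488515233356
[[-0.3 -1.3]
 [-0.8 -0.2]
 [ 0.8 -1. ]
 [-0.2  0.9]
 [-1.1 -0.3]
 [-0.5  0.9]
 [-0.4 -0.4]
 [-1.4  0.5]]
[ 510.5 -306.     3. ]
[ 521.4 -230.8    3. ]
[ 532.3 -155.6    3. ]
mw [662.8 137.1   0. ] [ 661.3 -158.2    0. ] topedge [656.  159.5 255. ] [ 652.2 -200.5  255. ] grip [ 625.5 -184.4  100. ]
```

```bash
cat >> h.py <<'E'
from scipy.spatial.transform import Rotation as Ro
def mv(*tg):
    """tg: (x,y,z,tool-y angle deg) world targets; prints tool-frame rows from the present pose"""
    s=arm.state(); R=np.array(s['eef_rot']); p=np.array(s['eef_pos'])
    print('t%.2f'%s['clock'],'pos',p.round(1),'yaw %.1f'%np.degrees(np.arctan2(R[1,1],R[0,1])),'F',np.round(s['wrist_force'],1),'op %.1f'%s['opening'],np.round(s['qpos'],2))
    for x,y,z,a in tg:
        a=np.radians(a); c,sn=np.cos(a),np.sin(a)
        Rt=np.array([[-sn,c,0],[c,sn,0],[0,0,-1]]).T.copy()
        Rt=np.column_stack([np.cross([c,sn,0],[0,0,-1]),[c,sn,0],[0,0,-1]])
        d=R.T@(np.array([x,y,z])-p)/1000; r=Ro.from_matrix(R.T@Rt).as_rotvec(degrees=True)
        print(np.round(d,3).tolist(),np.round(r,1).tolist())
E
python3 - <<'E'
from h import *
np.set_printoptions(precision=3,suppress=True)
print(np.array(eyes.camera_model('wrist')['mount']))
mv((565,121,231,1.4))
E
```

```text
[[  -0.      -0.953   -0.303   79.304]
 [   1.      -0.       0.      -0.241]
 [  -0.001   -0.303    0.953 -142.432]
 [   0.       0.       0.       1.   ]]
t1.20 pos [235.2 579.1 231.3] yaw 67.9 F [ 1.1 -0.9  0.1] op 85.4 [ 1.08  0.49  1.56  0.    1.09 -0.11]
[-0.478, -0.3, 0.0] [0.0, -0.0, 66.5]
```

Request:
step_arm --targets '[-0.478,-0.3,0,0,0,66.5,0,-0.478,-0.3,0,0,0,66.5,0,-0.478,-0.3,0,0,0,66.5,0,-0.478,-0.3,0,0,0,66.5,0,-0.478,-0.3,0,0,0,66.5,0,-0.478,-0.3,0,0,0,66.5,0,-0.478,-0.3,0,0,0,66.5,0,-0.478,-0.3,0,0,0,66.5,0]'

```text
clock: 1.87
eef_pos: [430.9, 306.9, 231.6]
eef_rot: [[-0.178, 0.984, 0.001], [0.984, 0.178, 0.0], [0.0, 0.001, -1.0]]
wrist_force: [0.7, 0.8, -0.9]
opening: 0.0
finger_force: 0.0
```

```bash
python3 -c "
from h import *
mv((565,121,231,1.4))"
```

```text
t1.87 pos [430.9 306.9 231.6] yaw 10.3 F [ 0.7  0.8 -0.9] op 0.0 [0.49 0.35 1.79 0.   0.99 0.31]
[-0.207, 0.099, 0.001] [0.0, -0.0, 8.9]
```

Request:
step_arm --targets '[-0.207,0.099,0,0,0,8.9,0,-0.207,0.099,0,0,0,8.9,0,-0.207,0.099,0,0,0,8.9,0,-0.207,0.099,0,0,0,8.9,0,-0.207,0.099,0,0,0,8.9,0,-0.207,0.099,0,0,0,8.9,0,-0.207,0.099,0,0,0,8.9,0,-0.207,0.099,0,0,0,8.9,0]'

```text
clock: 2.53
eef_pos: [565.8, 122.4, 231.0]
eef_rot: [[-0.027, 1.0, -0.0], [1.0, 0.027, 0.0], [0.0, -0.0, -1.0]]
wrist_force: [-0.8, 0.6, -0.2]
opening: -0.2
finger_force: 0.0
```

```bash
python3 - <<'E'
from h import *
np.set_printoptions(precision=1,suppress=True)
mv((565,121,137,1.4),(480,119,137,1.4))
im=eyes.grab_frame('side'); cv2.imwrite('pics/s2.png',cv2.resize(im[90:290,160:420],None,fx=3,fy=3))
for r in nets.masks_of('side','handle_bar')[:1]:
    ys,xs=np.nonzero(r['region']); print(r['p'],r['at'],xs.min(),xs.max(),ys.min(),ys.max())
p=[518.7,119.2,.024]
print([proj('side',W(p,(11,y,165))) for y in(-104,104)], proj('side',(565,121,231)))
E
```

```text
t2.53 pos [565.8 122.4 231. ] yaw 1.6 F [-0.8  0.6 -0.2] op -0.2 [0.1 0.4 1.7 0.  1.  0.1]
[-0.001, -0.001, 0.094] [-0.0, -0.0, 0.2]
[-0.001, -0.086, 0.094] [-0.0, -0.0, 0.2]
0.59 [232.6, 147.9] 222 242 126 199
[array([240.1, 168.6]), array([224. , 127.2])] [243.  125.3]
```

View pics/s2.png

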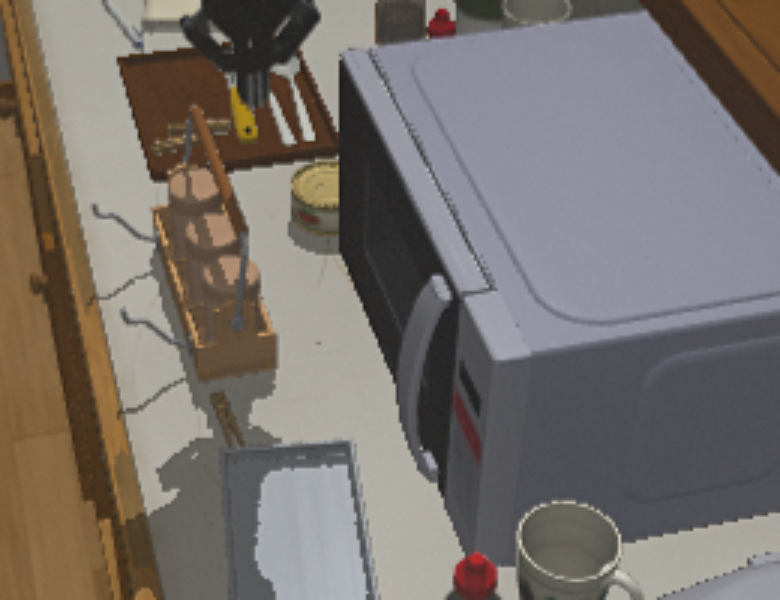

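The view shows the closed fingers at about (250,100), behind the bar (which runs from (195,108) to (245,233)). The way down is clear.

Request:
step_arm --targets '[0,0,0.04,0,0,0,0,0,0,0.08,0,0,0,0,0,0,0.094,0,0,0,0,0,0,0.094,0,0,0,0,0,-0.012,0.094,0,0,0,0,0,-0.025,0.094,0,0,0,0,0,-0.038,0.094,0,0,0,0,0,-0.05,0.094,0,0,0,0]'

```text
clock: 3.3
eef_pos: [515.6, 122.9, 139.0]
eef_rot: [[-0.031, 1.0, 0.003], [1.0, 0.031, 0.001], [0.0, 0.003, -1.0]]
wrist_force: [2.6, -0.7, -2.0]
opening: 0.1
finger_force: 1.3
```

Request:
step_arm --targets '[0,-0.012,0,0,0,0,0,0,-0.024,0,0,0,0,0,0,-0.036,0,0,0,0,0,0,-0.036,0,0,0,0,0]'

```text
clock: 3.63
eef_pos: [478.3, 121.7, 138.9]
eef_rot: [[-0.031, 1.0, 0.002], [1.0, 0.031, 0.0], [0.0, 0.002, -1.0]]
wrist_force: [0.3, -0.3, 0.1]
opening: -0.4
finger_force: 0.0
```

```bash
python3 - <<'E'
from h import *
np.set_printoptions(precision=1,suppress=True)
mv((495,119,172,1.4),(456,119,172,1.4),(456,119,152,1.4))
im=eyes.grab_frame('side'); cv2.imwrite('pics/s3.png',cv2.resize(im[90:240,160:360],None,fx=4,fy=4))
p=[518.7,119.2,.024]
for c in('side','top'):
  if c=='top': eyes.grab_frame(c)
  for r in nets.masks_of(c,'handle_bar')[:2]:
    ys,xs=np.nonzero(r['region']); print(c,r['p'],r['at'],xs.min(),xs.max(),ys.min(),ys.max())
for th in(1.2,1,.9,.8,.7): print(th,[proj(c,W(p,(-90*np.cos(th),y,76+90*np.sin(th)))) for c in('side','top') for y in(-104,104)])
E
```

```text
t3.63 pos [478.3 121.7 138.9] yaw 1.8 F [ 0.3 -0.3  0.1] op -0.4 [0.1 0.4 2.  0.  0.7 0.1]
[-0.003, 0.017, -0.033] [0.1, -0.0, 0.4]
[-0.002, -0.022, -0.033] [0.1, -0.0, 0.4]
[-0.002, -0.022, -0.013] [0.1, -0.0, 0.4]
side 0.7 [209.3, 158.6] 204 216 147 178
top 0.61 [240.3, 270.8] 221 262 245 274
1.2 [array([224.4, 172.8]), array([209.7, 130.8]), array([252. , 256.4]), array([151.3, 261.2])]
1 [array([218.7, 176.1]), array([204.6, 133.9]), array([252.6, 264.4]), array([152.4, 269.2])]
0.9 [array([216.2, 178.1]), array([202.4, 135.8]), array([253. , 268.1]), array([153.1, 272.8])]
0.8 [array([213.9, 180.2]), array([200.3, 137.8]), array([253.3, 271.5]), array([153.9, 276.2])]
0.7 [array([211.8, 182.5]), array([198.5, 139.9]), array([253.7, 274.6]), array([154.8, 279.2])]
```

View pics/s3.png

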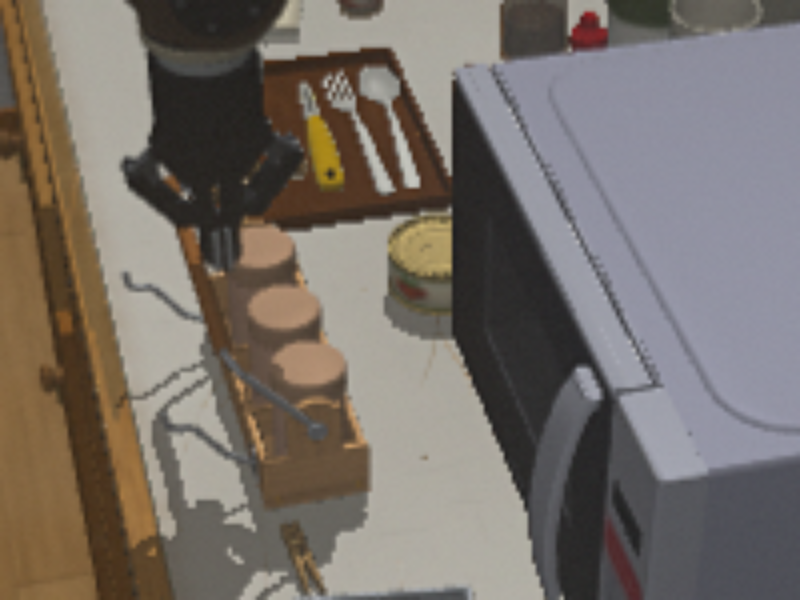

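The bar is now tilted forward (ends near (190,230) and (225,355)), with the joint at about 0.85. Next I press it down from above.

Request:
step_arm --targets '[-0.003,0.012,-0.015,0,0,0.4,0,-0.003,0.005,-0.036,0,0,0.4,0,-0.002,-0.02,-0.036,0,0,0.4,0,-0.002,-0.024,-0.02,0,0,0.4,0,-0.002,-0.028,0,0,0,0.4,0,-0.002,-0.036,0.012,0,0,0.4,0,-0.002,-0.042,0.025,0,0,0.4,0,-0.002,-0.046,0.036,0,0,0.4,0]'

```text
clock: 4.5
eef_pos: [433.1, 117.6, 100.9]
eef_rot: [[-0.023, 1.0, -0.001], [1.0, 0.023, 0.0], [0.0, -0.001, -1.0]]
wrist_force: [-1.5, 0.8, 1.6]
opening: -0.2
finger_force: 1.0
```

Request:
step_arm --targets '[0,-0.002,0.01,0,0,0,0,0,-0.003,0.017,0,0,0,0,0,-0.003,0.02,0,0,0,0,0,-0.003,0.02,0,0,0,0]'

```text
clock: 4.83
eef_pos: [430.6, 117.5, 82.0]
eef_rot: [[-0.023, 1.0, -0.001], [1.0, 0.023, 0.0], [0.0, -0.001, -1.0]]
wrist_force: [-7.4, -0.7, 19.5]
opening: 0.2
finger_force: 9.6
```

```bash
python3 - <<'E'
from h import *
mv((429,119,80,1.4))
print(arm.state()['wrist_force'])
E
```

```text
t4.83 pos [430.6 117.5  82. ] yaw 1.3 F [-7.4 -0.7 19.5] op 0.2 [0.12 0.49 2.13 0.   0.52 0.1 ]
[0.002, -0.002, 0.002] [-0.0, -0.0, -0.1]
[-7.42647978 -0.66559398 19.47699756]
```

The TCP stopped at 82 mm under about 20 N, so the bar is at its end stop. I'll lift off and look.

Request:
step_arm --targets '[0,0,-0.02,0,0,0,0,0,0,-0.06,0,0,0,0,0,0.03,-0.1,0,0,0,1,0,0.06,-0.12,0,0,0,1,0,0.088,-0.12,0,0,0,1,0,0.088,-0.12,0,0,0,1,0,0.088,-0.12,0,0,0,1]'

```text
clock: 5.42
eef_pos: [519.7, 119.4, 201.4]
eef_rot: [[-0.022, 1.0, 0.001], [1.0, 0.022, 0.0], [0.0, 0.001, -1.0]]
wrist_force: [-0.8, -0.3, -0.6]
opening: 60.2
finger_force: 0.0
```

```bash
python3 - <<'E'
from h import *
np.set_printoptions(precision=1,suppress=True)
mv((520,45,130,1.4))
p=[518.7,119.2,.024]
a=eyes.grab_frame('top'); 
for r in nets.masks_of('top','handle_bar')[:2]:
    ys,xs=np.nonzero(r['region']); print(r['p'],r['at'],xs.min(),xs.max(),ys.min(),ys.max())
w=eyes.grab_frame('wrist')
for r in nets.masks_of('wrist','tub_a')[:5]:
    ys,xs=np.nonzero(r['region']); print(r['p'],r['at'],xs.min(),xs.max(),ys.min(),ys.max(),at_z('wrist',r['at'],98))
for r in nets.masks_of('wrist','handle_bar')[:2]:
    ys,xs=np.nonzero(r['region']); print('bar',r['p'],r['at'],xs.min(),xs.max(),ys.min(),ys.max(),at_z('wrist',r['at'],76))
print([proj('top',W(p,(-90,y,76))) for y in(-104,104)],[proj('wrist',W(p,(-90,y,76))) for y in(-104,104)])
for y in(-74,0,74):
    q=proj('wrist',W(p,(0,y,98))); cv2.circle(w,tuple(int(v) for v in q),3,(0,255,0),-1)
b=np.hstack([cv2.resize(a[200:330,120:300],(400,300)),cv2.resize(w,(400,300))]); cv2.imwrite('pics/c4.png',b)
E
```

```text
t5.42 pos [519.7 119.4 201.4] yaw 1.3 F [-0.8 -0.3 -0.6] op 60.2 [0.1 0.4 1.8 0.  0.9 0.1]
[-0.074, -0.001, 0.071] [0.1, -0.0, -0.1]
0.71 [248.7, 288.9] 216 263 244 291
0.91 [287.0, 272.6] 255 319 230 306 [522.2  58.9  98. ]
0.86 [281.2, 105.1] 247 318 70 143 [514.1 197.3  98. ]
0.64 [279.9, 198.5] 252 317 156 236 [514.6 125.7  98. ]
bar 0.85 [177.5, 134.2] 159 290 35 313 [429.1 172.6  76. ]
[array([255.8, 285.2]), array([161.5, 289.5])] [array([192.3, 300.7]), array([169.4,  71. ])]
```

View pics/c4.png

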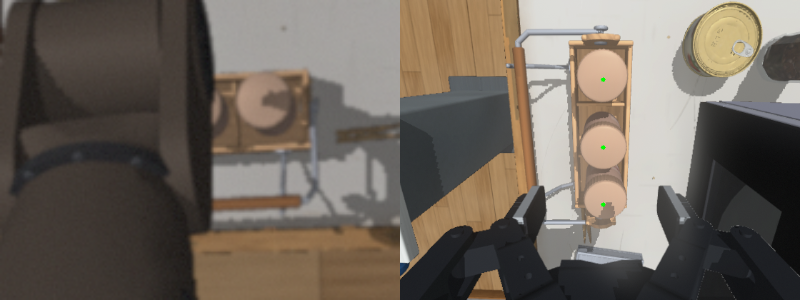

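The handle lies folded in the catches (bar at about (250,200) in the left picture), and the green predicted tub centres sit on the caps. Next is the right tub.

Request:
step_arm --targets '[-0.04,0,0.02,0,0,0,1,-0.074,0,0.05,0,0,0,1,-0.074,0,0.085,0,0,0,1,-0.074,0,0.12,0,0,0,1,-0.074,0,0.149,0,0,0,1,-0.074,0,0.149,0,0,0,1,-0.074,0,0.149,0,0,0,0.3,-0.074,0,0.149,0,0,0,0.3]'

```text
clock: 6.33
eef_pos: [520.7, 45.6, 53.7]
eef_rot: [[-0.023, 1.0, 0.001], [1.0, 0.023, 0.0], [0.0, 0.001, -1.0]]
wrist_force: [-0.3, 0.5, 0.1]
opening: 64.1
finger_force: 0.0
```

Request:
step_arm --targets '[0,0,0,0,0,0,0.3,0,0,0,0,0,0,0.3,0,0,0,0,0,0,0.3,0,0,0,0,0,0,0.3]'

```text
clock: 6.67
eef_pos: [521.2, 45.6, 54.5]
eef_rot: [[-0.023, 1.0, 0.004], [1.0, 0.023, -0.0], [-0.0, 0.004, -1.0]]
wrist_force: [-0.5, 0.4, 8.3]
opening: 52.6
finger_force: 62.0
```

Request:
step_arm --targets '[0,0,-0.02,0,0,0,0.3,0,0,-0.05,0,0,0,0.3,0,0,-0.09,0,0,0,0.3,0,0,-0.12,0,0,0,0.3,0,0,-0.12,0,0,0,0.3,0,0,-0.12,0,0,0,0.3,0,0,-0.12,0,0,0,0.3,0,0,-0.12,0,0,0,0.3]'

```text
clock: 7.33
eef_pos: [519.6, 45.5, 171.5]
eef_rot: [[-0.023, 1.0, -0.002], [1.0, 0.023, 0.0], [0.0, -0.002, -1.0]]
wrist_force: [0.5, -0.2, -1.6]
opening: 52.6
finger_force: 63.6
```

```bash
python3 - <<'E'
from h import *
np.set_printoptions(precision=1,suppress=True)
f=[]
for i in range(6): eyes.grab_frame('side' if i else 'wrist'); f.append(arm.state()['wrist_force'])
f=np.array(f); print(f[:,2],f.mean(0)); 
w=eyes.grab_frame('wrist')
for r in nets.masks_of('wrist','tub_a')[:5]:
    ys,xs=np.nonzero(r['region']); print(r['p'],r['at'],at_z('wrist',r['at'],98))
cv2.imwrite('pics/w5.png',w)
mv((532,-155.6,175,-8.3),(521.4,-230.8,175,-8.3),(510.5,-306,175,-8.3))
E
```

```text
[-1.7 -1.8 -2.  -2.  -1.8 -1.4] [ 0.1 -0.1 -1.8]
0.77 [282.0, 112.4] [517.2 118.8  98. ]
0.76 [283.7, 19.4] [517.  173.1  98. ]
0.7 [550.9, 11.9] [679.5 182.4  98. ]
0.67 [282.4, 290.5] [520.6 -14.5  98. ]
t7.73 pos [520.2  45.5 171.9] yaw 1.3 F [-0.6 -0.4 -2.4] op 52.7 [-0.   0.4  1.9  0.   0.8 -0.1]
[-0.201, 0.007, -0.003] [-0.0, -0.0, 9.6]
[-0.276, -0.005, -0.003] [-0.0, -0.0, 9.6]
[-0.351, -0.018, -0.003] [-0.0, -0.0, 9.6]
```

View pics/w5.png

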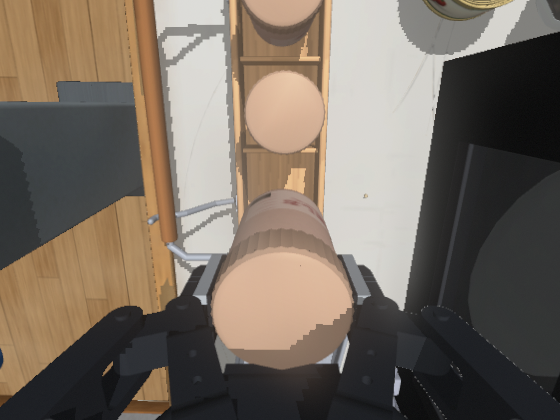

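The tub hangs upright in the pads and weighs about 0.18 kg, so it is a light one. It goes to the far tray slot.

Request:
step_arm --targets '[-0.02,0,0,0,0,1,0.3,-0.06,0,0,0,0,3,0.3,-0.1,-0.005,0,0,0,5,0.3,-0.14,-0.007,0,0,0,7,0.3,-0.18,-0.01,0,0,0,8,0.3,-0.22,-0.012,0,0,0,9.6,0.3,-0.26,-0.013,0,0,0,9.6,0.3,-0.295,-0.015,0,0,0,9.6,0.3]'

```text
clock: 8.4
eef_pos: [511.6, -252.4, 172.2]
eef_rot: [[0.145, 0.989, 0.0], [0.989, -0.145, -0.0], [-0.0, 0.0, -1.0]]
wrist_force: [0.2, 0.9, -1.0]
opening: 53.0
finger_force: 63.5
```

Request:
step_arm --targets '[-0.03,0.004,0,0,0,0,0.3,-0.048,0.006,0,0,0,0,0.3,-0.055,0.007,0.01,0,0,0,0.3,-0.055,0.007,0.04,0,0,0,0.3,-0.055,0.007,0.07,0,0,0,0.3,-0.055,0.007,0.08,0,0,0,0.3,-0.055,0.007,0.08,0,0,0,0.3]'

```text
clock: 8.98
eef_pos: [509.9, -303.9, 89.6]
eef_rot: [[0.144, 0.99, -0.004], [0.99, -0.144, 0.003], [0.003, -0.005, -1.0]]
wrist_force: [0.2, 0.6, -1.9]
opening: 52.5
finger_force: 63.6
```

```bash
python3 - <<'E'
from h import *
mv((510.5,-306,53,-8.3))
E
```

```text
t8.98 pos [ 509.9 -303.9   89.6] yaw -8.3 F [ 0.2  0.6 -1.9] op 52.5 [-0.65  0.62  1.77  0.    0.76 -0.5 ]
[-0.002, 0.001, 0.037] [-0.3, -0.2, 0.0]
```

Request:
step_arm --targets '[-0.002,0,0.015,0,0,0,0.3,-0.002,0,0.028,0,0,0,0.3,-0.002,0,0.034,0,0,0,0.3,-0.002,0,0.036,0,0,0,0.3,-0.002,0,0.036,0,0,0,0.3]'

```text
clock: 9.4
eef_pos: [511.0, -307.1, 56.9]
eef_rot: [[0.144, 0.99, 0.0], [0.99, -0.144, -0.0], [-0.0, 0.0, -1.0]]
wrist_force: [-0.1, 0.4, -2.2]
opening: 52.8
finger_force: 63.6
```

```bash
python3 - <<'E'
from h import *
mv((510.5,-306,52,-8.3))
E
```

```text
t9.40 pos [ 511.  -307.1   56.9] yaw -8.3 F [-0.1  0.4 -2.2] op 52.8 [-0.65  0.67  1.78  0.    0.69 -0.51]
[0.001, -0.001, 0.005] [0.0, 0.0, 0.0]
```

Request:
step_arm --targets '[0,0,0.003,0,0,0,0.3,0,0,0.005,0,0,0,0.3,0,0,0.006,0,0,0,0.3,0,0,0.006,0,0,0,0.3]'

```text
clock: 9.73
eef_pos: [511.1, -307.6, 51.5]
eef_rot: [[0.144, 0.99, 0.001], [0.99, -0.144, -0.001], [-0.001, 0.001, -1.0]]
wrist_force: [-1.1, 0.1, 6.8]
opening: 52.9
finger_force: 64.2
```

Contact. Release and lift.

Request:
step_arm --targets '[0,0,-0.001,0,0,0,1,0,0,-0.001,0,0,0,1,0,0,-0.001,0,0,0,1,0,0,-0.005,0,0,0,1,0,0,-0.03,0,0,0,1,0,0,-0.07,0,0,0,1,0,0,-0.11,0,0,0,1,0,0,-0.125,0,0,0,1]'

```text
clock: 10.4
eef_pos: [511.7, -308.0, 180.5]
eef_rot: [[0.144, 0.99, 0.005], [0.99, -0.144, -0.004], [-0.003, 0.005, -1.0]]
wrist_force: [0.9, -0.3, 0.3]
opening: 85.2
finger_force: 0.0
```

```bash
python3 - <<'E'
from h import *
mv((519,119,175,1.4))
eyes.grab_frame('side')
for r in nets.masks_of('side','tub_a')[:4]:
    ys,xs=np.nonzero(r['region']); print(r['p'],r['at'],xs.min(),xs.max(),ys.min(),ys.max())
print(proj('side',(511,-307.6,3)),proj('side',(511,-307.6,95)))
E
```

```text
t10.40 pos [ 511.7 -308.   180.5] yaw -8.3 F [ 0.9 -0.3  0.3] op 85.2 [-0.65  0.5   1.69  0.    0.94 -0.51]
[0.424, -0.054, 0.004] [0.3, 0.2, -9.7]
0.76 [264.0, 284.6] 252 274 267 307
0.51 [224.8, 188.2] 224 231 182 190
[261.25217712 300.46794563] [260.98304485 276.2087608 ]
```

The first tub stands on the tray. Back to the middle tub.

Request:
step_arm --targets '[0.424,-0.054,0,0,0,-9.7,1,0.424,-0.054,0,0,0,-9.7,1,0.424,-0.054,0,0,0,-9.7,1,0.424,-0.054,0,0,0,-9.7,1,0.424,-0.054,0,0,0,-9.7,1,0.424,-0.054,0,0,0,-9.7,1,0.424,-0.054,0,0,0,-9.7,1,0.424,-0.054,0,0,0,-9.7,1]'

```text
clock: 11.17
eef_pos: [515.8, 28.0, 174.3]
eef_rot: [[-0.024, 1.0, -0.002], [1.0, 0.024, 0.0], [0.0, -0.002, -1.0]]
wrist_force: [0.7, -0.4, -0.3]
opening: 85.4
finger_force: 0.0
```

```bash
python3 - <<'E'
from h import *
mv((519,119,175,1.4))
E
```

```text
t11.17 pos [515.8  28.  174.3] yaw 1.4 F [ 0.7 -0.4 -0.3] op 85.4 [-0.07  0.41  1.89  0.    0.85 -0.1 ]
[0.091, 0.005, -0.001] [-0.1, -0.0, -0.0]
```

Request:
step_arm --targets '[0.04,0.002,0,0,0,0,1,0.075,0.005,0,0,0,0,1,0.09,0.005,0,0,0,0,1,0.09,0.005,0,0,0,0,1,0.09,0.005,0.02,0,0,0,1,0.09,0.005,0.04,0,0,0,1,0.09,0.005,0.04,0,0,0,1]'

```text
clock: 11.75
eef_pos: [517.7, 115.3, 131.8]
eef_rot: [[-0.024, 1.0, -0.006], [1.0, 0.024, -0.001], [-0.0, -0.006, -1.0]]
wrist_force: [-0.9, 0.2, -0.7]
opening: 85.4
finger_force: 0.0
```

```bash
python3 - <<'E'
from h import *
mv((519,119,54,1.4))
E
```

```text
t11.75 pos [517.7 115.3 131.8] yaw 1.4 F [-0.9  0.2 -0.7] op 85.4 [ 0.09  0.49  1.89 -0.    0.77  0.07]
[0.004, 0.002, 0.078] [-0.3, 0.0, -0.0]
```

Request:
step_arm --targets '[0.004,0.001,0.035,0,0,0,1,0.004,0.001,0.065,0,0,0,1,0.004,0.001,0.078,0,0,0,1,0.004,0.001,0.078,0,0,0,0.3,0.004,0.001,0.078,0,0,0,0.3,0.004,0.001,0.078,0,0,0,0.3,0.004,0.001,0.078,0,0,0,0.3,0.004,0.001,0.078,0,0,0,0.3]'

```text
clock: 12.42
eef_pos: [521.0, 120.1, 58.7]
eef_rot: [[-0.024, 1.0, 0.002], [1.0, 0.024, 0.0], [0.0, 0.002, -1.0]]
wrist_force: [-0.4, -0.1, 4.7]
opening: 52.7
finger_force: 63.1
```

Request:
step_arm --targets '[0,0,0,0,0,0,0.3,0,0,-0.02,0,0,0,0.3,0,0,-0.05,0,0,0,0.3,0,0,-0.09,0,0,0,0.3,0,0,-0.12,0,0,0,0.3,0,0,-0.12,0,0,0,0.3,0,0,-0.12,0,0,0,0.3,0,0,-0.12,0,0,0,0.3]'

```text
clock: 13.08
eef_pos: [519.9, 120.1, 177.0]
eef_rot: [[-0.024, 1.0, -0.0], [1.0, 0.024, 0.0], [0.0, -0.0, -1.0]]
wrist_force: [0.0, 0.0, -1.4]
opening: 53.0
finger_force: 63.6
```

```bash
python3 - <<'E'
from h import *
np.set_printoptions(precision=1,suppress=True)
f=[]
for i in range(8): eyes.grab_frame('side'); f.append(arm.state()['wrist_force'])
f=np.array(f); print(f[:,2],f.mean(0)); 
mv((521.4,-230.8,175,-8.3))
E
```

```text
[-1.5 -0.9 -0.2 -1.3 -1.9 -1.9 -2.5 -2. ] [ 0.1  0.  -1.5]
t13.48 pos [520.3 120.1 176.7] yaw 1.4 F [ 0.8 -0.2 -2. ] op 52.6 [0.1 0.4 1.8 0.  0.9 0.1]
[-0.351, -0.007, 0.002] [-0.1, 0.0, 9.7]
```

It weighs about 0.15 kg, so it is light too. It goes to the middle tray slot.

Request:
step_arm --targets '[-0.02,0,0,0,0,1,0.3,-0.06,-0.001,0,0,0,3,0.3,-0.1,-0.002,0,0,0,5,0.3,-0.14,-0.003,0,0,0,7,0.3,-0.18,-0.004,0,0,0,8,0.3,-0.22,-0.005,0,0,0,9.7,0.3,-0.26,-0.006,0,0,0,9.7,0.3,-0.295,-0.007,0,0,0,9.7,0.3]'

```text
clock: 14.15
eef_pos: [520.3, -177.4, 177.1]
eef_rot: [[0.145, 0.989, 0.0], [0.989, -0.145, -0.0], [-0.0, 0.0, -1.0]]
wrist_force: [0.6, 0.4, -0.9]
opening: 52.4
finger_force: 63.5
```

Request:
step_arm --targets '[-0.03,0.004,0,0,0,0,0.3,-0.048,0.007,0,0,0,0,0.3,-0.055,0.009,0,0,0,0,0.3,-0.055,0.009,0.03,0,0,0,0.3,-0.055,0.009,0.06,0,0,0,0.3,-0.055,0.009,0.08,0,0,0,0.3,-0.055,0.009,0.08,0,0,0,0.3,-0.055,0.009,0.08,0,0,0,0.3]'

```text
clock: 14.82
eef_pos: [521.5, -230.0, 96.8]
eef_rot: [[0.144, 0.99, -0.002], [0.99, -0.144, 0.001], [0.001, -0.002, -1.0]]
wrist_force: [-0.5, -0.0, -0.8]
opening: 52.8
finger_force: 63.5
```

```bash
python3 - <<'E'
from h import *
mv((521.4,-230.8,57,-8.3))
eyes.grab_frame('side')
print(arm.state()['wrist_force'])
E
```

```text
t14.82 pos [ 521.5 -230.    96.8] yaw -8.3 F [-0.5 -0.  -0.8] op 52.8 [-0.53  0.58  1.82  0.    0.74 -0.39]
[-0.001, 0.0, 0.04] [-0.1, -0.1, 0.0]
[ 0.65986095  0.04602504 -0.49640281]
```

Request:
step_arm --targets '[0,0,0.02,0,0,0,0.3,0,0,0.032,0,0,0,0.3,0,0,0.037,0,0,0,0.3,0,0,0.039,0,0,0,0.3,0,0,0.041,0,0,0,0.3,0,0,0.042,0,0,0,0.3,0,0,0.042,0,0,0,0.3]'

```text
clock: 15.45
eef_pos: [521.9, -230.8, 55.9]
eef_rot: [[0.144, 0.99, 0.001], [0.99, -0.144, -0.0], [-0.0, 0.001, -1.0]]
wrist_force: [-0.1, 0.3, -0.9]
opening: 52.4
finger_force: 63.5
```

Request:
step_arm --targets '[0,0,0.001,0,0,0,0.3,0,0,0.002,0,0,0,0.3,0,0,0.002,0,0,0,0.3]'

```text
clock: 15.7
eef_pos: [522.0, -230.8, 55.6]
eef_rot: [[0.144, 0.99, 0.002], [0.99, -0.144, -0.001], [-0.001, 0.002, -1.0]]
wrist_force: [-4.3, 2.7, 21.3]
opening: 52.3
finger_force: 65.5
```

Request:
step_arm --targets '[0,0,-0.001,0,0,0,0.3,0,0,-0.002,0,0,0,1,0,0,-0.002,0,0,0,1,0,0,-0.002,0,0,0,1,0,0,-0.005,0,0,0,1,0,0,-0.04,0,0,0,1,0,0,-0.08,0,0,0,1,0,0,-0.12,0,0,0,1]'

```text
clock: 16.37
eef_pos: [521.1, -230.4, 174.2]
eef_rot: [[0.144, 0.99, -0.002], [0.99, -0.144, 0.001], [0.001, -0.002, -1.0]]
wrist_force: [0.1, 0.2, 0.2]
opening: 85.2
finger_force: 0.0
```

```bash
python3 - <<'E'
from h import *
mv((517,193,175,1.4))
eyes.grab_frame('side')
for r in nets.masks_of('side','tub_a')[:4]:
    ys,xs=np.nonzero(r['region']); print(r['p'],r['at'],xs.min(),xs.max(),ys.min(),ys.max())
print(proj('side',(522,-230.8,3)),proj('side',(522,-230.8,95)))
E
```

```text
t16.37 pos [ 521.1 -230.4  174.2] yaw -8.3 F [0.1 0.2 0.2] op 85.2 [-0.53  0.48  1.76  0.    0.91 -0.39]
[0.418, -0.065, -0.0] [-0.1, -0.1, -9.7]
0.7 [265.6, 283.6] 252 274 267 307
0.65 [221.7, 167.1] 216 233 155 175
0.6 [255.8, 260.2] 248 269 245 279
[258.33152876 276.27799143] [257.92816945 251.92281426]
```

Both light tubs stand on the tray. Now the last tub.

Request:
step_arm --targets '[0.418,-0.065,0,0,0,-9.7,1,0.418,-0.065,0,0,0,-9.7,1,0.418,-0.065,0,0,0,-9.7,1,0.418,-0.065,0,0,0,-9.7,1,0.418,-0.065,0,0,0,-9.7,1,0.418,-0.065,0,0,0,-9.7,1,0.418,-0.065,0,0,0,-9.7,1,0.418,-0.065,0,0,0,-9.7,1]'

```text
clock: 17.13
eef_pos: [517.9, 104.7, 173.0]
eef_rot: [[-0.024, 1.0, -0.0], [1.0, 0.024, 0.0], [0.0, -0.0, -1.0]]
wrist_force: [2.3, -0.6, -0.4]
opening: 85.5
finger_force: 0.0
```

Request:
step_arm --targets '[0,0,0,0,0,0,1]'

```text
clock: 17.22
eef_pos: [517.6, 108.4, 173.0]
eef_rot: [[-0.029, 1.0, -0.0], [1.0, 0.029, 0.001], [0.001, -0.0, -1.0]]
wrist_force: [-0.6, -0.2, -0.4]
opening: 85.4
finger_force: 0.0
```

```bash
python3 - <<'E'
from h import *
mv((517,193,175,1.4))
eyes.grab_frame('wrist')
for r in nets.masks_of('wrist','tub_a')[:3]: print(r['p'],at_z('wrist',r['at'],98))
E
```

```text
t17.22 pos [517.6 108.4 173. ] yaw 1.7 F [-0.6 -0.2 -0.4] op 85.4 [0.08 0.43 1.86 0.   0.85 0.05]
[0.085, 0.002, -0.002] [-0.0, -0.1, 0.3]
0.97 [516.02508651 190.56510963  98.        ]
0.6 [512.98028096 -25.07675311  98.        ]
```

Request:
step_arm --targets '[0.04,0.001,0,0,0,0,1,0.075,0.001,0,0,0,0,1,0.084,0.001,0,0,0,0,1,0.084,0.001,0,0,0,0,1,0.084,0.001,0.03,0,0,0,1,0.084,0.001,0.04,0,0,0,1,0.084,0.001,0.04,0,0,0,1,0.084,0.001,0.04,0,0,0,1]'

```text
clock: 17.98
eef_pos: [517.5, 185.4, 133.1]
eef_rot: [[-0.023, 1.0, -0.002], [1.0, 0.023, -0.0], [-0.0, -0.002, -1.0]]
wrist_force: [-0.2, 0.0, 0.6]
opening: 85.3
finger_force: 0.0
```

```bash
python3 - <<'E'
from h import *
mv((517,193,54,1.4))
E
```

```text
t17.98 pos [517.5 185.4 133.1] yaw 1.3 F [-0.2  0.   0.6] op 85.3 [ 0.22  0.51  1.85 -0.    0.79  0.2 ]
[0.008, -0.0, 0.079] [-0.1, 0.0, -0.1]
```

Request:
step_arm --targets '[0.006,0,0.035,0,0,0,1,0.006,0,0.065,0,0,0,1,0.006,0,0.077,0,0,0,1,0.006,0,0.077,0,0,0,0.3,0.006,0,0.077,0,0,0,0.3,0.006,0,0.077,0,0,0,0.3,0.006,0,0.077,0,0,0,0.3,0.006,0,0.077,0,0,0,0.3]'

```text
clock: 18.65
eef_pos: [518.1, 192.7, 58.1]
eef_rot: [[-0.024, 1.0, 0.003], [1.0, 0.024, 0.001], [0.001, 0.003, -1.0]]
wrist_force: [-1.2, -1.9, 8.7]
opening: 52.5
finger_force: 63.6
```

Request:
step_arm --targets '[0,0,0,0,0,0,0.3,0,0,-0.02,0,0,0,0.3,0,0,-0.05,0,0,0,0.3,0,0,-0.09,0,0,0,0.3,0,0,-0.12,0,0,0,0.3,0,0,-0.12,0,0,0,0.3,0,0,-0.12,0,0,0,0.3,0,0,-0.12,0,0,0,0.3]'

```text
clock: 19.32
eef_pos: [516.7, 192.5, 175.8]
eef_rot: [[-0.024, 1.0, -0.001], [1.0, 0.024, -0.0], [-0.0, -0.001, -1.0]]
wrist_force: [0.0, 1.0, -4.2]
opening: 52.4
finger_force: 64.8
```

```bash
python3 - <<'E'
from h import *
np.set_printoptions(precision=1,suppress=True)
f=[]
for i in range(8): eyes.grab_frame('side'); f.append(arm.state()['wrist_force'])
f=np.array(f); print(f[:,2],f.mean(0)); 
mv((517,193,252,1.4))
E
```

```text
[-3.9 -4.6 -3.8 -3.4 -4.1 -3.4 -2.4 -3.4] [-0.1 -0.  -3.6]
t19.72 pos [517.1 192.6 175.7] yaw 1.4 F [ 0.3 -0.3 -3.4] op 52.6 [0.2 0.5 1.8 0.  0.9 0.2]
[0.0, -0.0, -0.076] [-0.1, 0.0, 0.0]
```

It weighs 0.36 kg, so this is the full one. I'll raise it to 200 mm and hold.

Request:
step_arm --targets '[0,0,-0.025,0,0,0,0.3,0,0,-0.05,0,0,0,0.3,0,0,-0.07,0,0,0,0.3,0,0,-0.076,0,0,0,0.3,0,0,-0.076,0,0,0,0.3,0,0,-0.076,0,0,0,0.3,0,0,-0.076,0,0,0,0.3,0,0,-0.076,0,0,0,0.3]'

```text
clock: 20.38
eef_pos: [516.8, 192.6, 250.9]
eef_rot: [[-0.024, 1.0, -0.002], [1.0, 0.024, -0.0], [-0.0, -0.002, -1.0]]
wrist_force: [0.4, -0.7, -4.2]
opening: 52.2
finger_force: 65.1
```

```bash
python3 - <<'E'
from h import *
a=eyes.grab_frame('side');b=eyes.grab_frame('wrist')
mv((517,193,252,1.4))
cv2.imwrite('pics/f.png',np.hstack([cv2.resize(a[70:330,160:420],(400,400)),cv2.resize(b,(400,400))]))
E
```

```text
t20.48 pos [517.  192.6 251.3] yaw 1.4 F [-0.4 -0.4 -4. ] op 52.8 [0.24 0.37 1.71 0.   1.06 0.21]
[0.0, -0.0, -0.001] [-0.1, 0.0, -0.0]
```

View pics/f.png

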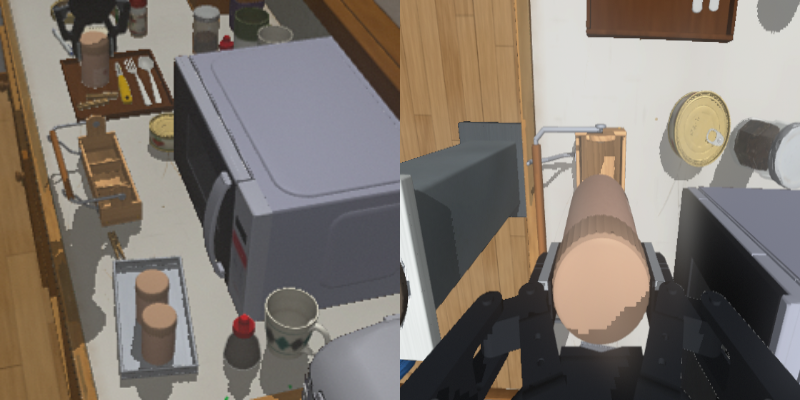

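Both light tubs stand upright on the tray at about (152,295) and (158,335). The caddy is empty, the handle is folded at about (62,170), and the full tub is held upright at (93,60).

```bash
python3 -c "
from h import *
print(job.job_done())"
```

```text
the job is handed in; nothing more can be done
None
```

The job is handed in at about 20.5 s. The handle is folded into its catches, and the two lighter tubs (about 0.18 and 0.15 kg) stand upright on the tray. The heaviest (about 0.36 kg) is held upright and still, its underside about 20 cm up.

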